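# Sort a fallen carton and two soap boxes into their display bins

## Task

Sort the goods left on the counter into the two wooden bins. The narrow tall carton lies on its side: stand it upright on the counter and let go of it, then take it again from above and stand it in the deep bin. Lay the two small flat square boxes flat in the shallow tray, side by side or one on the other. Set things down rather than dropping them, and leave the white bottle beside the crate standing where it is.

Things in the scene. Friction and masses are not known exactly. Their poses are not given: they have to be found in the camera images.
- tall_bin: The deep open-topped light-wood bin, 70 mm high, for tall cartons. Fixed to the counter. Origin at the centre of its underside, x and y along its sides, z up; turned by up to 7 degrees. Outside 120 x 120 mm, walls and floor 5 mm thick, inside 110 x 110 mm. It and the shallow tray have each other's places in some starts.
- low_tray: The shallow open-topped light-wood tray, 30 mm high, for flat boxes. Fixed to the counter. Origin at the centre of its underside, x and y along its sides, z up; turned by up to 7 degrees. Outside 120 x 120 mm, walls and floor 5 mm thick, inside 110 x 110 mm. Between the two bin places stands the wooden crate: 200 mm high, goods on it to 340 mm, its front about 0.5 m ahead of the robot.
- carton_mid (a point): Centre of the orange-tan carton that lies on its side, 0.09 kg: a box, own x 40 mm wide, y 46 mm wide, z 105 mm long. It starts with its length level, along the front edge of the counter (world y, within 12 degrees), the 46 mm upright, centre 23 mm above the counter; gripped across the 40 mm. Standing, its centre is 52.5 mm above its support; either end may be up. The counter round it is free.
- flat_box_a_mid (a point): Centre of a small flat green square box, 0.05 kg, 50 x 50 x 22 mm, lying flat at the left of the counter: x and y are its 50 mm sides, z up, centre 11 mm above what it lies on.
- flat_box_b_mid (a point): Centre of the second flat green square box, the same as the first, lying flat near the middle of the counter. A crate 200 mm high stands a few centimetres behind it: grip it across its left and right sides.
- white_bottle_mid (a point): Centre of a bystander: the white bottle with a screw cap standing beside the crate, 50 x 63 mm, 171 mm high. To be left standing where it is.
Not all that is in view belongs to the job. Leave any pink look-alike of the part that bears flat_box_a_mid alone.

How it is judged:
By the outcome, as a careful person would: the job done as asked, in the order asked, and still so for the second after the job is handed in, with the robot touching nothing.
It also fails if it takes over 72 s, if anything falls off the work surface, if the arm or the gripper's body presses on something with over 40 N, if the wrist force passes 120 N, or if a joint passes its speed limit or range.

## Robot

A 6-joint arm with a two-finger parallel gripper is mounted at the origin on a cart in front of the work surface, level with it; the furniture and walls round the work are solid. World frame = base frame: x ahead of the robot, y to its left, z up, the work surface at z = 0. Lengths are in m, angles in rad, forces in N, time in s.
With the tool pointing down it reaches from about 0.375 to 0.925 m from the base axis. Payload 5.7 kg.
Tool frame: the origin (TCP) lies at the very end of the fingers, on their centre line; the grasp point (between the pads) lies 19 mm behind it; z points along the fingers, y is the direction in which the jaws open and shut (so a half turn about z gives the same grasp; the last joint's range is limited). The gripper opens to 85 mm and grips with 20 to 120 N. Pads are 22 mm wide; open, the fingers measure 114 mm over their backs; the gripper's body (76 mm by 85 mm) begins 54 mm behind the grasp point. The pads swing forward as they close: fully open they stand 13 mm farther back than shut.
Start: joints at [1.005, 0.359, 1.51, -0, 1.272, -0.115], TCP at [0.261, 0.54, 0.231] pointing down, gripper open.
Joint ranges: [-2.97, 2.97], [-1.01, 2.36], [0.21, 2.38], [-0.96, 4.11], [0.2, 2.71], [-2.98, 2.98]. Speed limits (rad/s): [2.39, 2.39, 3.14, 3.14, 3.14, 3.14].

## Interface

Orientations are given as [roll, pitch, yaw] about the fixed x, y, z axes, in that order (R = Rz(yaw) Ry(pitch) Rx(roll)).
In Python, from workcell import * gives the robot as it stands.
- The arm moves only by the tool move_arm, never from a script. Its argument "steps" is a list of rows, each a list of 3 entries, a list of its own where there are three numbers: the turn, a rotation vector about the world's x, y, z in rad, then the shift along the world's x, y, z in mm, then the finger opening in mm, from 0 to 85.4. A call has 1 to 10 rows; each row is the pose to reach, as a shift and turn from the pose commanded when the call began; what a row does not reach only later rows make up. A row lasts 1/8 s, in which the tool goes at most 62.5 mm and 10.7 degrees, less where a joint would pass 70% of its speed; a pose out of reach is approached as far as the arm can. A call with a gripper value outside its range is refused whole. The fingers move at their own pace and stop on an object; "force" is the grip in N (left out, the last holds). Time passes only in rows, so rows that repeat a pose let the fingers close. It gives the time, the measured TCP pose, the force and the opening at its end, in the units of the state.
- get_state(): the state, without advancing time (a new reading comes with each control period).
- read_camera(name): name is "scene" or "top" or "wrist"; returns the picture (384x512x3 uint8, blue, green, red); there is no depth.
- camera_model(name): a dict with "fovy" (degrees; the focal length in pixels is half the picture's height over the tangent of half this angle, whatever the lens; pixels are square), "cx", "cy" (the principal point, pixels), "world_to_cam" (4x4, takes a point from world to camera coordinates); the wrist camera has in their place "hand_eye" (4x4, takes a point from camera to tool coordinates, whose origin is the TCP and whose axes are the flange's). Camera axes: x right, y down, z forward; pixel columns grow to the right and rows downward; lengths in m; the calibration is good to about 2 mm. A picture is of the moment at which its call begins: read the wrist's pose just before it. camera_model takes no time and is no camera call.
- hand_in(): hands the job in, once; it reports no verdict.
Trained networks look in the newest picture that a camera, given by its name, has taken for a name from the list of things; names that differ only in an ending like _2 or _b are one class to them, and where a whole thing is asked for, a point or a joint stands for the part that bears it (a point fixed in the world has none). Each returns a list of dicts, best first, with "score" (0 to 1); they miss things now and then, are a little off and sometimes report something else, mostly with a low value. They report only what shows in the picture. A call takes as long as a camera call. They do not tell look-alikes from the thing itself.
- look_for(thing, camera): "position" ([column, row] as shares, 0 to 1, of the picture: columns of its width, rows of its height, amid what is visible of it).
- cut_out(thing, camera): "region" (384x512 bool, what is visible of it) and "position" ([column, row] as shares, 0 to 1, of the picture: columns of its width, rows of its height, amid what is visible of it).
- pinpoint(thing, camera): "position" ([column, row] as shares, 0 to 1, of the picture: columns of its width, rows of its height: a listed point, or the origin of a listed thing).
The state is a dict: "time": time; "joint_pos": joint angles; "qvel": joint speeds; "joint_torque": joint torques, N m; "tool_pos": TCP position; "ee_rot": TCP orientation; "force": force on the tool from outside, world axes, zero at the start; "moment": the same for the moment, N m; "grip_width": opening from 0.0 (shut) to 1.0 (fully open).
Only numpy, scipy, OpenCV 4.12 (cv2) and the standard library are available. Lean on these libraries where they do the work, as an engineer would, in place of code of your own. Each camera call takes 0.05 s, during which the arm holds its last target.

## Working session

There is one attempt and no reset: what is moved stays moved. The work goes in short steps, Python scripts to look and compute and a tool call to move; the robot and the scene stay as the last step left them, time stands still between calls to the robot, and variables do not carry over. Pictures are saved under pics/ and viewed, and the job is handed in when it is done.

Besides the shell and the picture viewer there is one more tool, called by a JSON object that holds its "method" and its "body". move_arm: Moves the arm, as the interface text tells. Its arguments: {"type":"object","properties":{"steps":{"type":"array","items":{"type":"array"}},"force":{"type":"number"}},"required":["steps"]}

```bash
ls; mkdir -p pics
python3 - <<'E'
from workcell import *
import cv2
s=get_state();print(s)
for n in("scene","top","wrist"):
    im=read_camera(n);cv2.imwrite(f"pics/{n}0.png",im);print(n,camera_model(n))
E
```

```text
pics
{'time': 0.0, 'joint_pos': array([ 1.00490864e+00,  3.59504850e-01,  1.51142823e+00, -5.05510789e-06,
        1.27251077e+00, -1.15062061e-01]), 'qvel': array([-0.00214865,  0.00189703,  0.0003314 ,  0.0011473 ,  0.00060528,
        0.0016466 ]), 'joint_torque': array([-3.14630364e-03, -5.27621341e+01, -2.78608167e+01, -5.30765356e-04,
        1.33633730e-02, -2.09375003e-05]), 'tool_pos': array([0.26104601, 0.5394801 , 0.23045529]), 'ee_rot': array([-3.13975314e+00, -2.07735354e-04,  2.69076833e+00]), 'force': array([ 0.18471521, -0.57513237, -0.31630066]), 'moment': array([ 0.05438166, -0.02104827, -0.01861114]), 'grip_width': 1.0000498215675893}
scene {'fovy': 52.51959645819442, 'cx': 255.40132566340154, 'cy': 187.53140165975375, 'world_to_cam': array([[ 0.89769133, -0.44053466, -0.00891545, -0.4176084 ],
       [-0.25876267, -0.51069591, -0.81989729,  0.27955853],
       [ 0.35664009,  0.73832168, -0.57244121,  0.84609874],
       [ 0.        ,  0.        ,  0.        ,  1.        ]])}
top {'fovy': 43.153177962506604, 'cx': 254.85802863215284, 'cy': 183.54232019209815, 'world_to_cam': array([[ 0.0749742 , -0.99715435, -0.00787922,  0.11082573],
       [-0.9735959 , -0.07148983, -0.21679535,  0.57267593],
       [ 0.21561514,  0.02392524, -0.97618528,  1.20324768],
       [ 0.        ,  0.        ,  0.        ,  1.        ]])}
wrist {'fovy': 59.79185359293892, 'cx': 252.9033883310311, 'cy': 190.55985518186145, 'hand_eye': array([[ 8.15175917e-05, -9.46653319e-01, -3.22253763e-01,
         8.39616511e-02],
       [ 9.99999927e-01, -4.32358838e-05,  3.79970671e-04,
        -6.09052574e-05],
       [-3.73633423e-04, -3.22253771e-01,  9.46653246e-01,
        -1.43911061e-01],
       [ 0.00000000e+00,  0.00000000e+00,  0.00000000e+00,
         1.00000000e+00]])}
```

View pics/scene0.png

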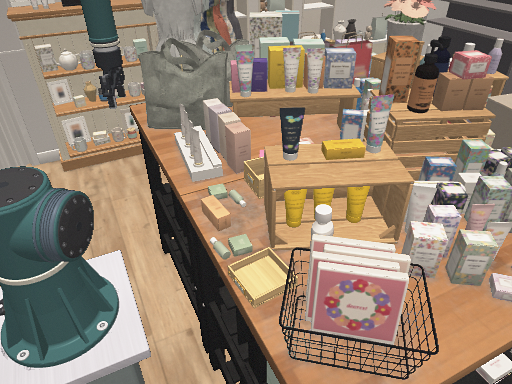

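View pics/top0.png

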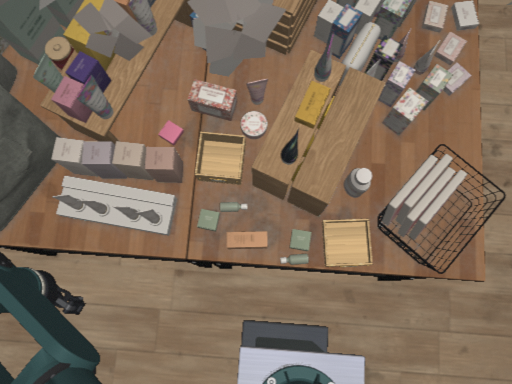

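View pics/wrist0.png

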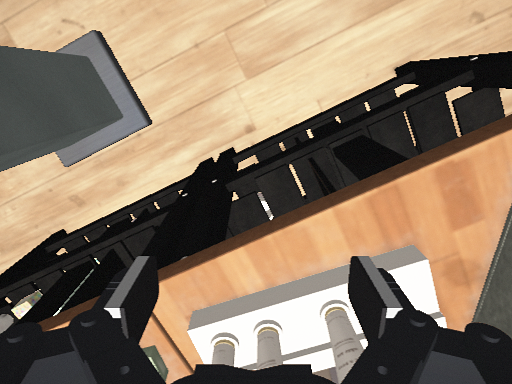

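The top view shows the carton at about (247,240). The green squares are at (208,219) and (300,239), each with a tube next to it. The pink look-alike is at (171,131). The bins are at (220,157) and (347,242), and the bottle is at (359,180). Next I'll measure them.

```bash
cat > h.py <<'E'
from workcell import *
import numpy as np, cv2
from scipy.spatial.transform import Rotation as R
def cam(n,st=None):
    m=camera_model(n); f=192/np.tan(np.radians(m["fovy"]/2))
    if n=="wrist":
        T=np.eye(4);T[:3,:3]=R.from_euler('xyz',st["ee_rot"]).as_matrix();T[:3,3]=st["tool_pos"]
        W=np.linalg.inv(T@m["hand_eye"])
    else: W=m["world_to_cam"]
    return f,m["cx"],m["cy"],W
def unproj(c,px,z):
    f,cx,cy,W=c; px=np.atleast_2d(px).astype(float)
    d=np.c_[(px[:,0]-cx)/f,(px[:,1]-cy)/f,np.ones(len(px))]@W[:3,:3]
    o=-W[:3,:3].T@W[:3,3]
    t=(z-o[2])/d[:,2]
    return o+d*t[:,None]
def proj(c,P):
    f,cx,cy,W=c; P=np.atleast_2d(P); q=P@W[:3,:3].T+W[:3,3]
    return np.c_[cx+f*q[:,0]/q[:,2],cy+f*q[:,1]/q[:,2]]
def box(mid,dims,yaw):
    s=np.array([[a,b,c] for a in(-.5,.5) for b in(-.5,.5) for c in(-.5,.5)])*dims
    return s@R.from_euler('z',yaw).as_matrix().T+mid
def poly(c,mid,dims,yaw):
    p=proj(c,box(np.array(mid),np.array(dims),yaw)); return cv2.convexHull(p.astype(np.float32))[:,0]
from scipy.optimize import minimize
def fit(obs,dims,z,x0):
    # obs: list of (cam, mask); silhouette IoU fit of (x,y,yaw)
    def cost(v):
        t=0
        for c,m in obs:
            k=np.zeros((384*4,512*4),np.uint8)
            cv2.fillConvexPoly(k,np.round((poly(c,[v[0],v[1],z],dims,v[2])+.5)*4).astype(int),1)
            M=cv2.resize(m.astype(np.uint8),(2048,1536),interpolation=cv2.INTER_NEAREST)
            t+=1-(k&M).sum()/max(1,(k|M).sum())
        return t
    b=None
    for dy in(-.25,0,.25):
        s=np.array([x0[0],x0[1],x0[2]+dy])
        r=minimize(cost,s,method='Nelder-Mead',options=dict(initial_simplex=[s,s+[.01,0,0],s+[0,.01,0],s+[0,0,.15]],xatol=2e-4,fatol=1e-4))
        if b is None or r.fun<b.fun:b=r
    return b.x,b.fun
E
python3 - <<'E'
from h import *
import pickle
st=get_state()
D={}
for n in("top","scene"):
    im=read_camera(n);c=cam(n)
    for th,z in(("tall_bin",0),("low_tray",0),("carton_mid",.023),("flat_box_a_mid",.011),("white_bottle_mid",.085)):
        for r in cut_out(th,n)[:4]:
            p=np.array(r["position"])*[512,384]
            g=r["region"]; q=np.argwhere(g)
            print(n,th,round(r["score"],2),p.round(),g.sum(),q.min(0)[::-1],q.max(0)[::-1],unproj(c,p,z)[0].round(3))
            D.setdefault((n,th),[]).append((r["score"],p,g))
        if 'bin' in th or 'tray' in th:
            for r in pinpoint(th,n)[:3]:
                p=np.array(r["position"])*[512,384];print('  pin',th,round(r["score"],2),p.round(1),unproj(c,p,z)[0].round(3))
pickle.dump(D,open('d.pkl','wb'))
print(get_state()["time"])
im=cv2.imread('pics/top0.png')[120:280,140:400];cv2.imwrite('pics/topcrop.png',cv2.resize(im,None,fx=3,fy=3,interpolation=2))
im=cv2.imread('pics/scene0.png')[140:320,160:360];cv2.imwrite('pics/scenecrop.png',cv2.resize(im,None,fx=3.3,fy=3.3,interpolation=2))
E
```

```text
top tall_bin 0.92 [219. 159.] 2268 [195 131] [244 184] [0.639 0.26  0.   ]
  pin tall_bin 0.87 [219.7 163.6] [0.626 0.256 0.   ]
top low_tray 0.55 [348. 246.] 2231 [322 219] [372 266] [ 0.426 -0.106  0.   ]
  pin low_tray 0.86 [347.9 244.7] [ 0.429 -0.105  0.   ]
  pin low_tray 0.34 [245.5 236.8] [0.429 0.169 0.   ]
top carton_mid 0.96 [245. 239.] 646 [226 231] [266 248] [0.422 0.17  0.023]
top flat_box_a_mid 0.9 [168. 135.] 347 [159 121] [182 144] [0.694 0.405 0.011]
top flat_box_a_mid 0.87 [208. 218.] 336 [198 209] [218 229] [0.47  0.272 0.011]
top white_bottle_mid 0.77 [357. 182.] 622 [344 168] [371 197] [ 0.582 -0.107  0.085]
scene tall_bin 0.75 [260. 176.] 631 [243 159] [263 198] [0.628 0.301 0.   ]
  pin tall_bin 0.76 [273.3 181.7] [0.654 0.253 0.   ]
scene low_tray 0.69 [259. 278.] 2389 [228 248] [296 308] [ 0.429 -0.092  0.   ]
  pin low_tray 0.73 [261.8 278.9] [ 0.434 -0.099  0.   ]
scene carton_mid 0.86 [217. 215.] 688 [201 195] [230 230] [0.419 0.148 0.023]
scene flat_box_a_mid 0.79 [216. 190.] 220 [208 184] [227 198] [0.465 0.282 0.011]
scene white_bottle_mid 0.81 [320. 223.] 578 [310 204] [332 239] [ 0.609 -0.071  0.085]
0.95
```

View pics/topcrop.png

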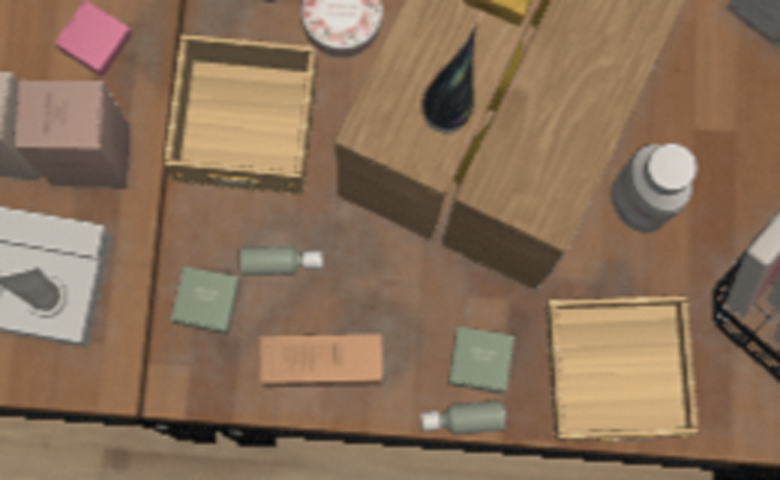

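View pics/scenecrop.png

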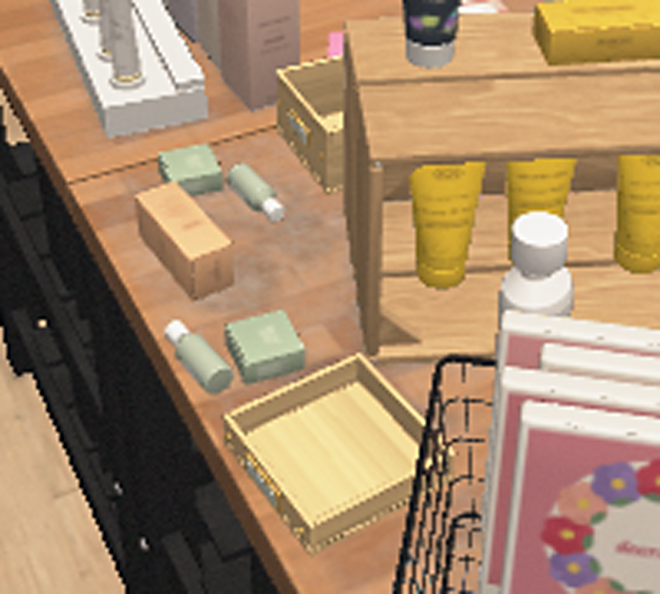

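```bash
cat > fitall.py <<'E'
from h import *
import pickle
D=pickle.load(open('d.pkl','rb'))
I={n:cv2.imread(f'pics/{n}0.png') for n in("top","scene")}
C={n:cam(n) for n in I}
def blob(n,px,hs):
    hsv=cv2.cvtColor(I[n],cv2.COLOR_BGR2HSV); k=cv2.inRange(hsv,*hs)
    k=cv2.morphologyEx(k,cv2.MORPH_CLOSE,np.ones((3,3)))
    _,l=cv2.connectedComponents(k,connectivity=4); return l==l[px[1],px[0]]
for n,px in(("top",[(208,219),(300,239),(247,240)]),("scene",[(218,190),(240,243),(215,210)])):
    for p in px: print(n,p,cv2.cvtColor(I[n],cv2.COLOR_BGR2HSV)[p[1],p[0]])
g=((35,20,50),(90,120,255))
A={n:[r[2] for r in D[(n,'flat_box_a_mid')]] for n in I}
a=[(C['top'],A['top'][1]),(C['scene'],A['scene'][0])]
b=[(C['top'],blob('top',(300,239),g)),(C['scene'],blob('scene',(240,243),g))]
a2=[(C['top'],blob('top',(208,219),g)),(C['scene'],blob('scene',(218,190),g))]
c=[(C[n],D[(n,'carton_mid')][0][2]) for n in I]
t=[(C['top'],D[('top','tall_bin')][0][2])]
l=[(C[n],D[(n,'low_tray')][0][2]) for n in I]
for nm,o,d,z,x in(("a net",a,(.05,.05,.022),.011,(.47,.27,0)),("a col",a2,(.05,.05,.022),.011,(.47,.27,0)),("b col",b,(.05,.05,.022),.011,(.43,.02,0)),
  ("carton",c,(.04,.105,.046),.023,(.42,.17,0)),("tall",t,(.12,.12,.07),.035,(.63,.26,0)),("low",l,(.12,.12,.03),.015,(.43,-.105,0))):
    print(nm,[m.sum() for _,m in o],*fit(o,d,z,x)); 
    for q in o: 
        if len(o)>1: print('    ',*fit([q],d,z,x))
E
python3 fitall.py
```

```text
top (208, 219) [ 40  34 157]
top (300, 239) [ 40  34 157]
top (247, 240) [ 13 105 191]
scene (218, 190) [ 39  43 213]
scene (240, 243) [ 40  41 214]
scene (215, 210) [ 18 100 243]
a net [np.int64(336), np.int64(220)] [ 0.46674653  0.27156304 -0.12615953] 0.33320591118591913
     [ 0.46742408  0.27233337 -0.13026614] 0.13831835686777916
     [ 0.4667969   0.27100939 -0.09764537] 0.1875
a col [np.int64(342), np.int64(312)] [ 0.46690177  0.27068681 -0.09952619] 0.5431115163415196
     [ 0.46775668  0.27098753 -0.13007216] 0.1217084136159281
     [0.47231225 0.26951359 0.15369308] 0.41527962716378164
b col [np.int64(343), np.int64(535)] [ 0.43129925  0.02408658 -0.14654044] 0.48431377899234707
     [ 0.43208928  0.02483512 -0.10557886] 0.1251993620414673
     [ 0.4302302   0.02238552 -0.14076938] 0.3568162020905923
carton [np.int64(646), np.int64(688)] [0.41889374 0.16547161 0.11021811] 0.14632046123973597
     [0.41896933 0.16573821 0.12808064] 0.0907967881408277
     [0.4191628  0.16490227 0.09770747] 0.05097900864349969
tall [np.int64(2268)] [ 0.63269787  0.25198289 -0.01318467] 0.03484989993328891
low [np.int64(2231), np.int64(2389)] [ 0.43234745 -0.09776764  0.10392179] 0.1568969145870729
     [ 0.43260644 -0.09667064  0.1080636 ] 0.030937465655566543
     [ 0.43181171 -0.10104445  0.11382878] 0.10207518083718725
```

Run:
```python
from h import *
im={n:cv2.imread(f'pics/{n}0.png') for n in("top","scene")}
for n,(r0,r1,c0,c1) in(("top",(120,280,180,400)),("scene",(140,310,180,350))):
    k=cv2.resize(im[n],None,fx=4,fy=4,interpolation=2);c=cam(n)
    for m,d,y in (((.467,.2715,.011),(.05,.05,.022),-.12),((.4315,.0243,.011),(.05,.05,.022),-.12),((.419,.1655,.023),(.04,.105,.046),.11),((.6327,.252,.035),(.12,.12,.07),-.013),((.4324,-.0978,.015),(.12,.12,.03),.106)):
        for s in(-.5,.5):
            q=box(np.array(m),np.array(d),y)[[0,2,6,4] if s<0 else [1,3,7,5]]
            cv2.polylines(k,[np.round((proj(c,q)+.5)*4).astype(int)],1,(0,0,255),1)
    k=k[r0*4:r1*4,c0*4:c1*4]
    cv2.imwrite(f'pics/ov_{n}.png',cv2.resize(k,None,fx=.85,fy=.85))
```

```text
(no output)
```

View pics/ov_top.png

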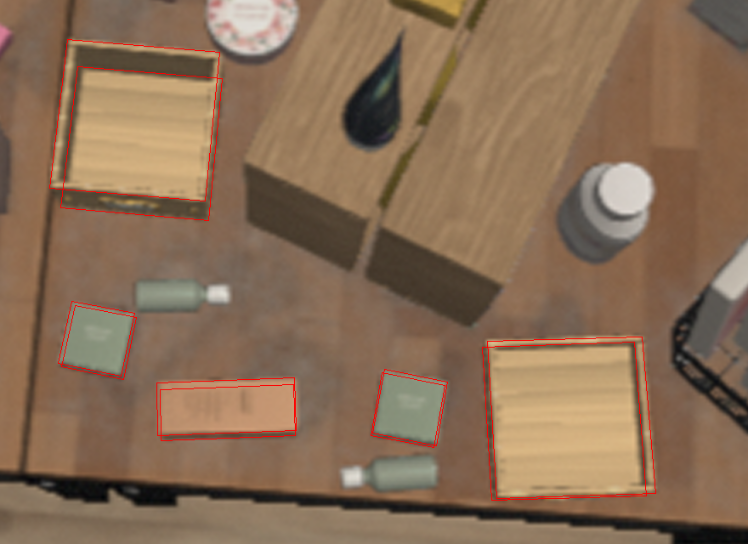

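View pics/ov_scene.png

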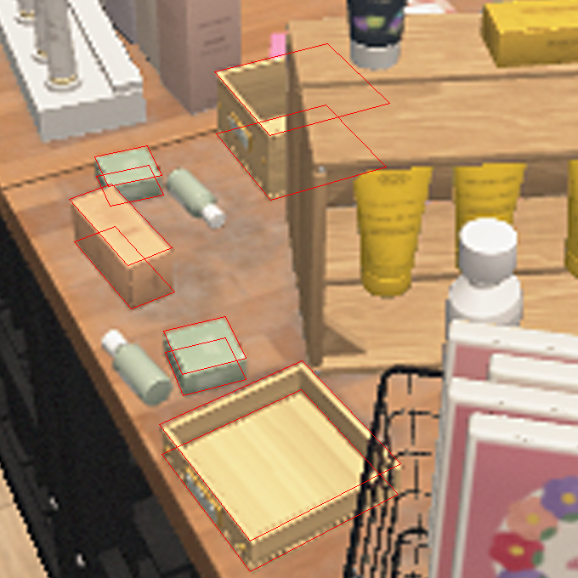

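{"method": "move_arm", "body": {"steps": [[[0,0,-0.17],[26,-62,0],65],[[0,0,-0.35],[52,-124,0],65],[[0,0,-0.52],[78,-186,-5],65],[[0,0,-0.7],[105,-248,-10],65],[[0,0,-0.85],[131,-310,-20],65],[[0,0,-1.01],[158,-374,-30],65],[[0,0,-1.01],[158,-374,-30],65],[[0.3,0.03,-1.01],[158,-374,-30],65],[[0.3,0.03,-1.01],[158,-374,-30],65],[[0.3,0.03,-1.01],[158,-374,-30],65]], "force": 40}}

```text
time: 2.2
tool_pos: [0.4185, 0.1645, 0.201]
ee_rot: [2.999, -0.251, 1.687]
force: [1.2, -0.4, 0.1]
grip_width: 0.756
```

```bash
cat > s.py <<'E'
from h import *
s=get_state();M=R.from_euler('xyz',s["ee_rot"]).as_matrix()
print(round(s["time"],2),"q",s["joint_pos"].round(3),"p",s["tool_pos"].round(4),"z",M[:,2].round(3),"y",M[:,1].round(3),"f",s["force"].round(1),"g",round(s["grip_width"]*85.4,1))
E
python3 s.py
```

```text
2.2 q [-0.004  0.097  2.005  0.327  0.949 -0.282] p [0.4185 0.1645 0.201 ] z [ 0.113  0.261 -0.959] y [0.987 0.08  0.138] f [ 1.2 -0.4  0.1] g 64.5
```

```bash
cat > t.py <<'E'
from h import *
def tgt(az,tilt):
    # jaw azimuth az; tilt about jaw axis (+ sends tool z toward +y)
    u=np.array([np.cos(az),np.sin(az),0])
    z=np.array([0,0,-1.]); M=np.c_[np.cross(u,z),u,z]
    return R.from_rotvec(u*tilt)*R.from_matrix(M)
def go(name,grasp,az,tilt,back=19.,st=None):
    """grasp point target (m) -> turn & shift from current pose"""
    s=st or get_state(); c=R.from_euler('xyz',s["ee_rot"]); T=tgt(az,tilt)
    T2=T*R.from_euler('z',np.pi); v=min([(T*c.inv()).as_rotvec(),(T2*c.inv()).as_rotvec()],key=np.linalg.norm)
    p=np.array(grasp)+T.as_matrix()[:,2]*back/1000
    print(name,"turn",v.round(3),"shift",((p-s["tool_pos"])*1000).round(1),"tcp",p.round(4))
E
python3 - <<'E'
from t import *
r=np.radians;u=.11
g=np.array([.419,.1655,.028])+.008*np.array([-np.sin(u),np.cos(u),0])
z=tgt(u,r(-35)).as_matrix()[:,2]; print(z)
go("pre",g-z*.09,u,r(-35)); go("grasp",g,u,r(-35)); go("lift",g+[0,0,.08],u,r(-35)); 
for a in (-25,-5,15,35,45,55):go("rot%d"%a,g+[0,0,.09],u,r(a))
print([unproj(cam("top"),p,.012)[0].round(3) for p in((219.7,211),(219.7,203),(240,209))])
E
```

```text
[ 0.06296625 -0.5701098  -0.81915204]
pre turn [-0.871  0.047 -0.032] shift [  -4.9   49.4 -114.8] tcp [0.4137 0.2139 0.0862]
grasp turn [-0.871  0.047 -0.032] shift [   0.8   -1.9 -188.5] tcp [0.4193 0.1626 0.0124]
lift turn [-0.871  0.047 -0.032] shift [   0.8   -1.9 -108.5] tcp [0.4193 0.1626 0.0924]
rot-25 turn [-0.698  0.067 -0.02 ] shift [   0.5    0.9 -100.2] tcp [0.419  0.1655 0.1008]
rot-5 turn [-0.352  0.104  0.005] shift [  -0.2    7.3 -101.9] tcp [0.4183 0.1718 0.0991]
rot15 turn [-0.005  0.138  0.03 ] shift [  -1.    13.8 -101.3] tcp [0.4176 0.1783 0.0996]
rot35 turn [0.342 0.17  0.054] shift [ -1.6  19.7 -98.5] tcp [0.4169 0.1843 0.1024]
rot45 turn [0.516 0.185 0.065] shift [ -1.9  22.3 -96.4] tcp [0.4166 0.1868 0.1046]
rot55 turn [0.69  0.199 0.077] shift [ -2.1  24.4 -93.9] tcp [0.4164 0.1889 0.1071]
[array([0.492, 0.243, 0.012]), array([0.514, 0.245, 0.012]), array([0.501, 0.189, 0.012])]
```

{"method": "move_arm", "body": {"steps": [[[-0.17,0.01,-0.006],[-1,10,-10],65],[[-0.35,0.02,-0.013],[-2,20,-25],65],[[-0.52,0.028,-0.02],[-3,30,-50],65],[[-0.7,0.038,-0.026],[-4,40,-80],65],[[-0.87,0.047,-0.032],[-5,49,-115],65],[[-0.87,0.047,-0.032],[-5,49,-115],65],[[-0.87,0.047,-0.032],[-5,49,-115],65]]}}

```text
time: 3.08
tool_pos: [0.4148, 0.2159, 0.0866]
ee_rot: [-3.14, 0.609, 1.687]
force: [0.5, 0.4, 1.6]
grip_width: 0.761
```

```bash
python3 s.py
python3 - <<'E'
from t import *
u=.11;r=np.radians
g=np.array([.419,.1655,.028])+.008*np.array([-np.sin(u),np.cos(u),0])
go("grasp",g,u,r(-35))
cv2.imwrite('pics/s1.png',cv2.resize(read_camera("scene")[130:300,160:360],None,fx=3,fy=3))
st=get_state();w=read_camera("wrist");c=cam("wrist",st)
for s in(0,1):
    q=box(np.array([.419,.1655,.023]),np.array([.04,.105,.046]),.11)[[0,2,6,4] if not s else [1,3,7,5]]
    cv2.polylines(w,[np.round(proj(c,q)).astype(int)],1,(0,0,255),1)
cv2.imwrite('pics/w1.png',w)
E
```

```text
3.08 q [ 0.712  0.591  1.746 -0.527  1.227  0.884] p [0.4148 0.2159 0.0866] z [ 0.065 -0.569 -0.82 ] y [ 0.993  0.116 -0.001] f [0.5 0.4 1.6] g 65.0
grasp turn [-0.001 -0.001 -0.006] shift [  4.6 -53.3 -74.1] tcp [0.4193 0.1626 0.0124]
```

View pics/w1.png

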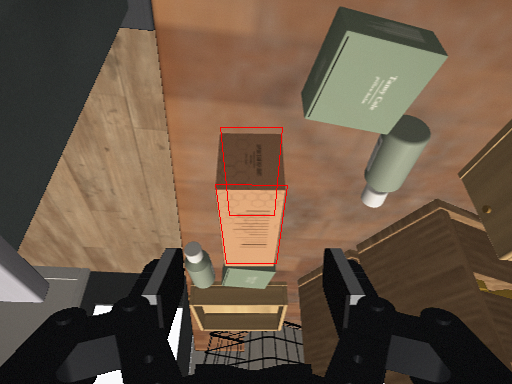

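View pics/s1.png

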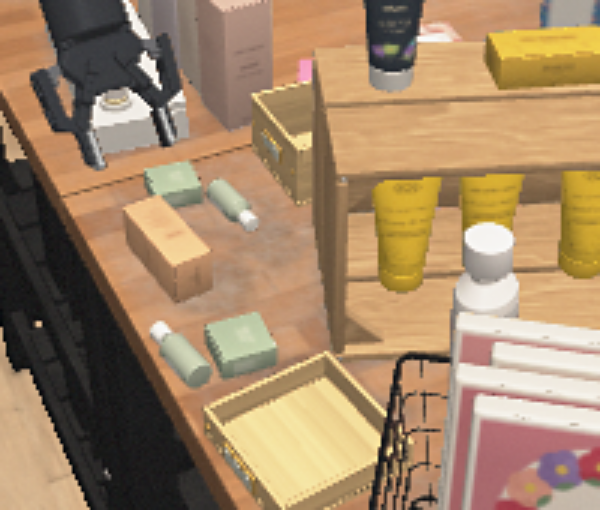

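The wrist view shows the carton at (250,195), lined up with my model, and the fingers will straddle it. I'll close on it now.

{"method": "move_arm", "body": {"steps": [[[0,0,0],[1,-18,-25],65],[[0,0,0],[3,-35,-50],65],[[0,0,0],[4,-46,-65],65],[[0,0,0],[4,-53,-74],65],[[0,0,0],[4,-53,-74],65],[[0,0,0],[4,-53,-74],30],[[0,0,0],[4,-53,-74],30],[[0,0,0],[4,-53,-74],30],[[0,0,0],[4,-53,-74],30]], "force": 50}}

```text
time: 4.3
tool_pos: [0.4193, 0.1627, 0.0135]
ee_rot: [-3.141, 0.609, 1.686]
force: [0.6, 1.1, 7.1]
grip_width: 0.466
```

```bash
python3 s.py
python3 - <<'E'
from t import *
r=np.radians;u=.11;s=get_state()
z=tgt(u,r(-35)).as_matrix()[:,2];g=s["tool_pos"]-z*.019;print(g)
for a in (-25,-15,-5,5,15,25,35,45,55):go("rot%d"%a,g+[0,0,.075],u,r(a))
E
```

```text
4.3 q [ 0.632  0.685  1.854 -0.619  1.03   0.958] p [0.4193 0.1627 0.0135] z [ 0.065 -0.568 -0.82 ] y [ 0.993  0.115 -0.   ] f [0.6 1.1 7.1] g 39.8
[0.41807076 0.17357904 0.02901438]
rot-25 turn [ 0.172  0.019 -0.005] shift [-0.3  2.9 73.3] tcp [0.419  0.1656 0.0868]
rot-15 turn [ 0.345  0.039 -0.005] shift [-0.7  5.9 72.2] tcp [0.4186 0.1687 0.0857]
rot-5 turn [ 0.519  0.058 -0.005] shift [-1.   9.2 71.6] tcp [0.4183 0.1719 0.0851]
rot5 turn [ 0.692  0.078 -0.005] shift [-1.4 12.5 71.6] tcp [0.4179 0.1752 0.0851]
rot15 turn [ 0.865  0.097 -0.005] shift [-1.7 15.7 72.2] tcp [0.4175 0.1785 0.0857]
rot25 turn [ 1.039  0.117 -0.004] shift [-2.1 18.8 73.3] tcp [0.4172 0.1816 0.0868]
rot35 turn [ 1.212  0.137 -0.004] shift [-2.4 21.7 75. ] tcp [0.4169 0.1844 0.0885]
rot45 turn [ 1.386  0.156 -0.004] shift [-2.7 24.2 77.1] tcp [0.4166 0.1869 0.0906]
rot55 turn [ 1.559  0.176 -0.004] shift [-2.9 26.3 79.7] tcp [0.4164 0.189  0.0931]
```

{"method": "move_arm", "body": {"steps": [[[0,0,0],[0,0,30],30],[[0,0,0],[0,0,75],30],[[0.172,0.019,0],[0,3,75],30],[[0.345,0.038,0],[-1,6,75],30],[[0.519,0.057,0],[-1,9,75],30],[[0.692,0.076,0],[-1,12,75],30],[[0.865,0.095,0],[-2,16,75],30],[[1.039,0.114,0],[-2,19,75],30],[[1.212,0.133,0],[-2,22,75],30],[[1.386,0.152,0],[-3,24,77],30]]}}

```text
time: 5.55
tool_pos: [0.4171, 0.1858, 0.0904]
ee_rot: [3.128, -0.771, 1.692]
force: [-1.0, 0.1, -1.7]
grip_width: 0.463
```

```bash
python3 s.py
python3 - <<'E'
from t import *
go("x",[0,0,0],.11,np.radians(55))
st=get_state();cv2.imwrite('pics/s2.png',cv2.resize(read_camera("scene")[130:300,160:360],None,fx=3,fy=3))
E
```

```text
5.55 q [-0.316  0.549  2.056  0.807  1.08  -1.027] p [0.4171 0.1858 0.0904] z [-0.071  0.693 -0.717] y [0.994 0.112 0.01 ] f [-1.   0.1 -1.7] g 39.5
x turn [ 0.186  0.031 -0.001] shift [-418.8 -170.3 -101.3] tcp [-0.0017  0.0155 -0.0109]
```

View pics/s2.png

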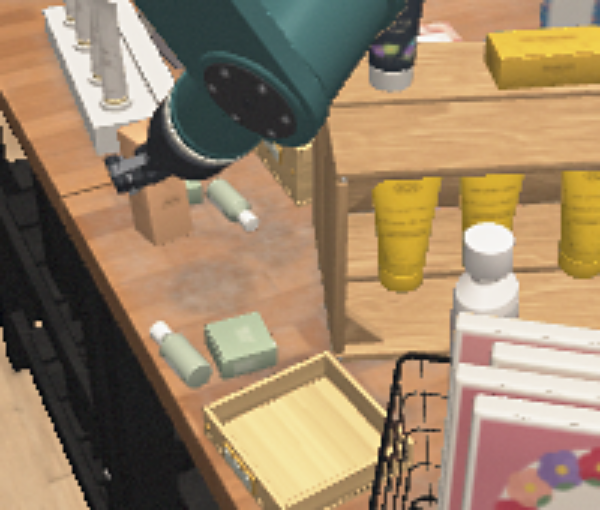

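{"method": "move_arm", "body": {"steps": [[[0.175,0.02,0],[0,2,3],30],[[0.185,0.025,0],[0,3,0],30],[[0.185,0.025,0],[0,3,-15],30],[[0.185,0.025,0],[0,3,-28],30],[[0.185,0.025,0],[0,3,-36],30],[[0.185,0.025,0],[0,3,-38],30],[[0.185,0.025,0],[0,3,-38],30]]}}

```text
time: 6.48
tool_pos: [0.4144, 0.1904, 0.0534]
ee_rot: [-3.141, -0.958, 1.684]
force: [-1.1, -4.2, 13.4]
grip_width: 0.462
```

```bash
python3 s.py
python3 - <<'E'
from t import *
go("x",[0,0,0],.11,np.radians(55))
E
```

```text
6.47 q [-0.395  0.75   2.046  0.898  1.152 -1.241] p [0.4144 0.1904 0.0534] z [-0.093  0.813 -0.575] y [ 0.994  0.113 -0.   ] f [-1.1 -4.2 13.4] g 39.5
x turn [ 0.002  0.    -0.004] shift [-416.1 -175.   -64.3] tcp [-0.0017  0.0155 -0.0109]
```

```bash
python3 - <<'E'
from t import *
a=read_camera("scene")[130:250,160:280];b=read_camera("top")[180:280,200:300]
cv2.imwrite('pics/s3.png',np.hstack([cv2.resize(a,(400,400),interpolation=2),cv2.resize(b,(400,400),interpolation=2)]))
E
python3 s.py
```

```text
6.58 q [-0.395  0.749  2.046  0.898  1.152 -1.241] p [0.4144 0.1904 0.0534] z [-0.093  0.812 -0.576] y [ 0.994  0.113 -0.   ] f [-1.3 -4.9 13.5] g 39.4
```

View pics/s3.png

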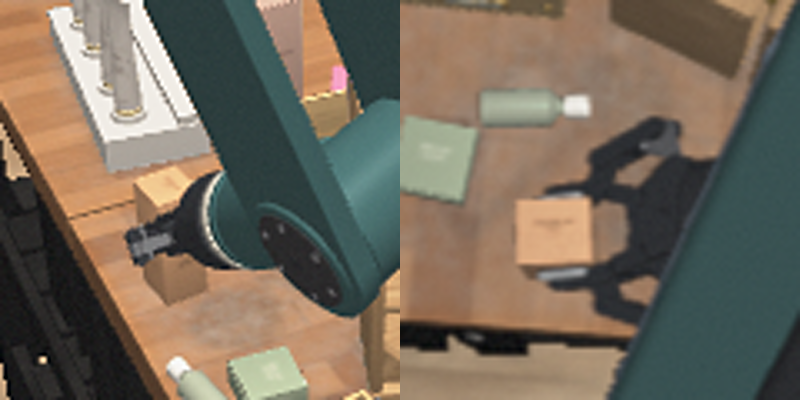

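{"method": "move_arm", "body": {"steps": [[[0,0,0],[0,0,0],44],[[0,0,0],[0,0,0],50],[[0,0,0],[0,0,0],62],[[0,0,0],[0,0,0],62],[[0,0,0],[0,0,0],62]]}}

```text
time: 7.2
tool_pos: [0.4154, 0.189, 0.0512]
ee_rot: [-3.141, -0.953, 1.683]
force: [1.0, 0.4, -0.2]
grip_width: 0.726
```

```bash
python3 - <<'E'
from t import *
a=read_camera("scene")[130:250,160:280];b=read_camera("top")[180:280,200:300]
cv2.imwrite('pics/s4.png',np.hstack([cv2.resize(a,(400,400),interpolation=2),cv2.resize(b,(400,400),interpolation=2)]))
E
python3 s.py
```

```text
7.3 q [-0.396  0.752  2.045  0.897  1.147 -1.241] p [0.4154 0.189  0.0512] z [-0.091  0.81  -0.579] y [ 0.994  0.112 -0.   ] f [ 0.2  0.1 -0.4] g 61.7
```

View pics/s4.png

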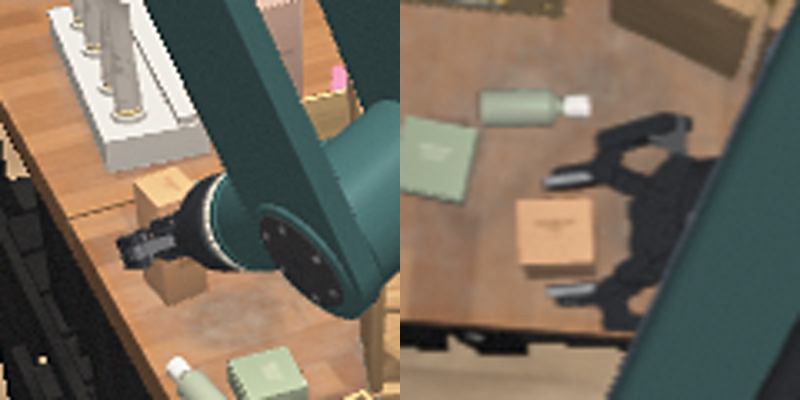

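{"method": "move_arm", "body": {"steps": [[[0,0,0],[3,-24,17],62],[[0,0,0],[8,-73,52],62],[[0,0,0],[8,-75,90],62],[[-0.18,-0.02,0],[8,-75,130],62],[[-0.36,-0.04,0],[8,-75,165],62],[[-0.54,-0.06,0],[8,-70,185],62],[[-0.72,-0.08,0],[6,-60,185],62],[[-0.9,-0.1,0],[4,-50,185],62],[[-0.945,-0.107,0],[4,-50,185],62],[[-0.945,-0.107,0],[4,-50,185],62]]}}

```text
time: 8.55
tool_pos: [0.4184, 0.1403, 0.2362]
ee_rot: [3.142, -0.003, 1.687]
force: [-0.1, 1.3, 0.0]
grip_width: 0.728
```

```bash
python3 s.py
python3 - <<'E'
from t import *
I={n:read_camera(n) for n in("top","scene")}
st=get_state();w=read_camera("wrist")
a=I["scene"][130:250,160:280];b=I["top"][180:280,200:300]
cv2.imwrite('pics/s5.png',np.hstack([cv2.resize(a,(400,400),interpolation=2),cv2.resize(b,(400,400),interpolation=2)]))
cv2.imwrite('pics/w5.png',w)
o=[]
for n in("scene","wrist","top"):
    c=cam(n,st)
    for r in cut_out("carton_mid",n)[:2]:
        p=np.array(r["position"])*[512,384];print(n,r["score"],p,r["region"].sum())
        try:print(fit([(c,r["region"])],(.04,.046,.105),.0525,(.415,.172,.11)))
        except Exception as e:print(e)
E
```

```text
8.55 q [0.165 0.121 1.827 0.003 1.193 0.047] p [0.4184 0.1403 0.2362] z [-0.     0.003 -1.   ] y [0.993 0.116 0.   ] f [-0.1  1.3  0. ] g 62.2
scene 0.62 [212.224  200.4096] 666
(array([ 0.4148434 ,  0.18272896, -0.0148216 ]), np.float64(0.06654261917419813))
wrist 0.95 [254.8224 129.7152] 3005
(array([0.41404771, 0.18071771, 0.11512632]), np.float64(0.018589717370853576))
top 0.76 [235.1104 240.6912] 264
(array([0.41376016, 0.18753923, 0.2892278 ]), np.float64(0.32063802083333337))
```

View pics/s5.png

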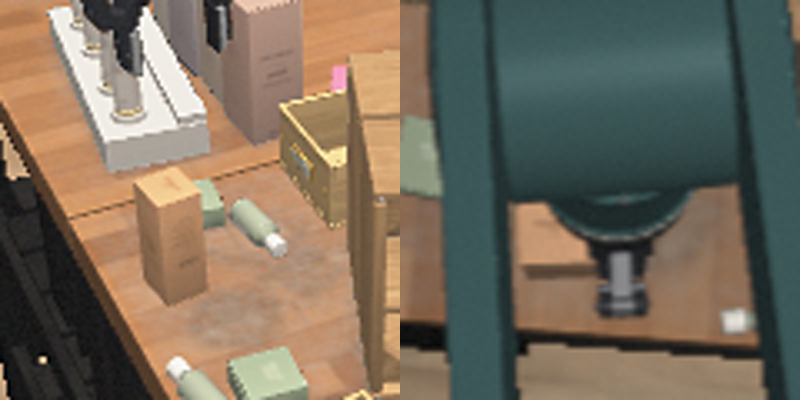

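View pics/w5.png

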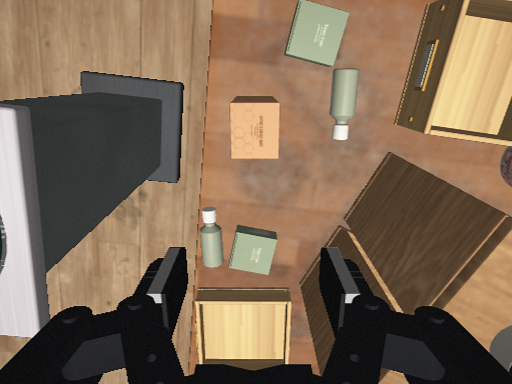

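The carton stands alone on the counter at (255,130) in the wrist image, which is world (0.414, 0.181). I'll take it from above.

{"method": "move_arm", "body": {"steps": [[[0,0,0],[-4,40,0],64],[[0,0,0],[-4,40,-50],64],[[0,0,0],[-4,40,-100],64],[[0,0,0],[-4,40,-145],64],[[0,0,0],[-4,40,-168],64],[[0,0,0],[-4,40,-168],64],[[0,0,0],[-4,40,-168],30],[[0,0,0],[-4,40,-168],30],[[0,0,0],[-4,40,-168],30],[[0,0,0],[-4,40,-168],30]], "force": 50}}

```text
time: 10.1
tool_pos: [0.4164, 0.1792, 0.0693]
ee_rot: [3.139, -0.003, 1.683]
force: [-1.5, -0.4, 6.6]
grip_width: 0.464
```

```bash
python3 s.py
```

```text
10.1 q [0.252 0.383 1.996 0.003 0.758 0.137] p [0.4164 0.1792 0.0693] z [ 0.003  0.003 -1.   ] y [0.994 0.112 0.003] f [-1.5 -0.4  6.6] g 39.6
```

Run:
```python
from t import *
c=cam("top")
for p in((252.6,168.5),(288,177),(261,135)):print(unproj(c,p,.2)[0].round(3))
```

```text
[0.568 0.158 0.2  ]
[0.554 0.074 0.2  ]
[0.651 0.144 0.2  ]
```

{"method": "move_arm", "body": {"steps": [[[0,0,0],[0,0,40],30],[[0,0,0],[0,0,90],30],[[0,0,0],[0,20,140],30],[[0,0,0],[0,50,170],30],[[0,0,0],[0,71,185],30],[[0,0,0],[0,71,185],30]]}}

```text
time: 10.85
tool_pos: [0.416, 0.2515, 0.2548]
ee_rot: [3.138, -0.004, 1.685]
force: [-0.3, -0.5, -2.7]
grip_width: 0.462
```

```bash
python3 s.py
```

```text
10.85 q [0.4   0.168 1.719 0.003 1.25  0.284] p [0.416  0.2515 0.2548] z [ 0.003  0.004 -1.   ] y [0.993 0.114 0.004] f [-0.3 -0.5 -2.7] g 39.4
```

{"method": "move_arm", "body": {"steps": [[[0,0,-0.06],[55,0,0],30],[[0,0,-0.12],[110,0,0],30],[[0,0,-0.12],[165,0,0],30],[[0,0,-0.12],[205,0,0],30],[[0,0,-0.12],[217,0,0],30],[[0,0,-0.12],[217,0,0],30],[[0,0,-0.12],[217,0,-50],30],[[0,0,-0.12],[217,0,-80],30],[[0,0,-0.12],[217,0,-80],30]]}}

```text
time: 11.98
tool_pos: [0.6283, 0.2493, 0.1706]
ee_rot: [-3.135, -0.0, 1.564]
force: [0.4, -0.2, -1.9]
grip_width: 0.463
```

```bash
python3 s.py
python3 - <<'E'
from t import *
st=get_state();w=read_camera("wrist");c=cam("wrist",st)
for z in(0,.07):
    q=box(np.array([.6327,.252,.035]),np.array([.12,.12,.07]),-.013)[[0,2,6,4] if not z else [1,3,7,5]]
    cv2.polylines(w,[np.round(proj(c,q)).astype(int)],1,(0,0,255),1)
t=read_camera("top")[110:206,170:298]
s=read_camera("scene")[90:218,200:328]
cv2.imwrite('pics/w6.png',w);cv2.imwrite('pics/t6.png',np.hstack([cv2.resize(t,(512,384)),cv2.resize(s,(284,384))]))
E
```

```text
11.97 q [0.274 0.522 1.395 0.002 1.231 0.281] p [0.6283 0.2493 0.1706] z [-0.007  0.    -1.   ] y [ 1.    -0.007 -0.007] f [ 0.4 -0.2 -1.9] g 39.5
```

View pics/w6.png

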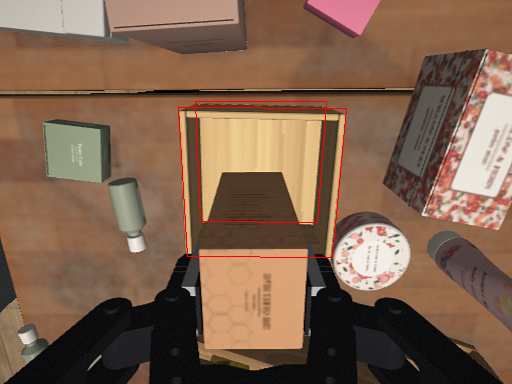

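View pics/t6.png

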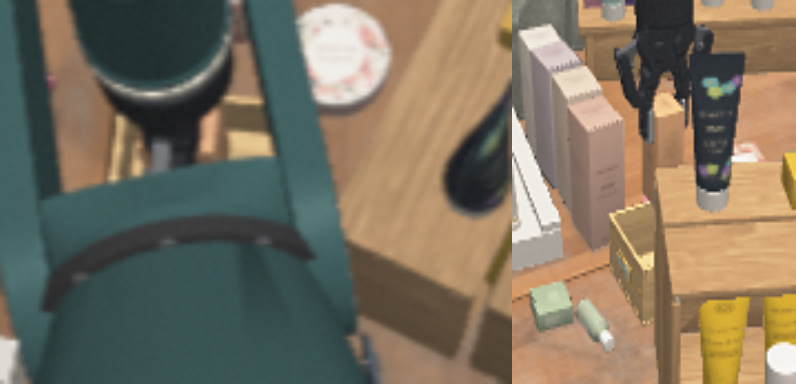

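{"method": "move_arm", "body": {"steps": [[[0,0,0],[4,1,-30],30],[[0,0,0],[4,1,-60],30],[[0,0,0],[4,1,-85],30],[[0,0,0],[4,1,-93],30],[[0,0,0],[4,1,-96],30],[[0,0,0],[4,1,-97],30]]}}

```text
time: 12.88
tool_pos: [0.6374, 0.2514, 0.0777]
ee_rot: [3.139, -0.003, 1.563]
force: [-0.5, 0.3, -0.7]
grip_width: 0.462
```

```bash
python3 s.py
```

```text
12.88 q [0.274 0.626 1.46  0.003 1.052 0.28 ] p [0.6374 0.2514 0.0777] z [ 0.003  0.003 -1.   ] y [ 1.    -0.008  0.003] f [-0.5  0.3 -0.7] g 39.4
```

Nothing has touched yet at TCP z 0.0777; I expect contact around 0.074. I'll lower it further.

{"method": "move_arm", "body": {"steps": [[[0,0,0],[-3,0,-1.5],30],[[0,0,0],[-3,0,-3],30],[[0,0,0],[-3,0,-4],30],[[0,0,0],[-3,0,-4],30]]}}

```text
time: 13.38
tool_pos: [0.6334, 0.2512, 0.0744]
ee_rot: [3.14, -0.003, 1.563]
force: [-4.5, -0.9, 12.4]
grip_width: 0.457
```

```bash
python3 s.py
```

```text
13.38 q [0.275 0.626 1.47  0.003 1.044 0.281] p [0.6334 0.2512 0.0744] z [ 0.001  0.003 -1.   ] y [ 1.    -0.007  0.001] f [-4.5 -0.9 12.4] g 39.0
```

{"method": "move_arm", "body": {"steps": [[[0,0,0],[0,0,0],44],[[0,0,0],[0,0,0],50],[[0,0,0],[0,0,0],62],[[0,0,0],[0,0,0],62],[[0,0,0],[0,0,40],62],[[0,0,0],[0,0,90],62],[[0,0,0],[0,0,140],62],[[0,0,0],[0,0,170],62],[[0,0,0],[-50,0,170],62],[[0,0,0],[-70,0,170],62]]}}

```text
time: 14.62
tool_pos: [0.5611, 0.251, 0.2426]
ee_rot: [-3.141, -0.002, 1.563]
force: [-0.0, 0.3, 0.3]
grip_width: 0.727
```

```bash
python3 s.py
python3 - <<'E'
from t import *
st=get_state();w=read_camera("wrist")
cv2.imwrite('pics/w7.png',w)
A=(.467,.2715,.011)
c=cam("wrist",st)
for r in cut_out("flat_box_a_mid","wrist")[:4]:
    p=np.array(r["position"])*[512,384];q=unproj(c,p,.011)[0];print(r["score"],p.round(),q.round(3),r["region"].sum())
    if q[0]<.52: print(fit([(c,r["region"])],(.05,.05,.022),.011,(q[0],q[1],-.1)))
for r in cut_out("low_tray","wrist")[:1]:
    print(r["score"],np.array(r["position"])*[512,384])
E
```

```text
14.62 q [0.307 0.37  1.463 0.002 1.308 0.313] p [0.5611 0.251  0.2426] z [-0.     0.002 -1.   ] y [ 1.    -0.007 -0.   ] f [-0.   0.3  0.3] g 62.1
0.85 [393.  19.] [0.703 0.389 0.011] 2284
0.69 [168. 141.] [0.465 0.267 0.011] 2401
(array([ 0.46521304,  0.26972265, -0.12133558]), np.float64(0.030513462580994966))
0.78 [186.6752 361.6896]
```

View pics/w7.png

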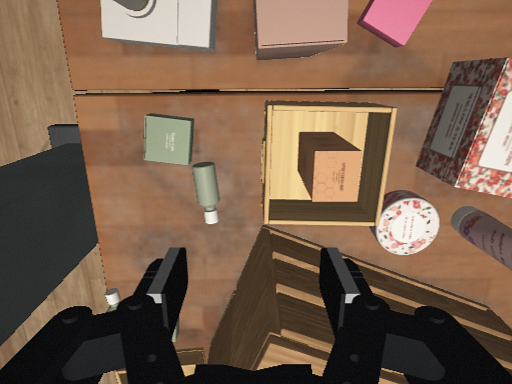

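The wrist view shows the carton standing in the deep bin at (330,165). The square boxes in view are green at (168,140), the real box a, and pink at (395,20), the look-alike, which I'll leave alone. Going to the green one.

{"method": "move_arm", "body": {"steps": [[[0,0,0.18],[-30,5,0],64],[[0,0,0.36],[-60,10,0],64],[[0,0,0.54],[-95,19,0],64],[[0,0,0.72],[-95,19,-30],64],[[0,0,0.9],[-95,19,-60],64],[[0,0,1.08],[-95,19,-90],64],[[0,0,1.26],[-95,19,-110],64],[[0,0,1.44],[-95,19,-120],64],[[0,0,1.457],[-95,19,-120],64],[[0,0,1.457],[-95,19,-120],64]]}}

```text
time: 16.02
tool_pos: [0.4695, 0.2703, 0.1226]
ee_rot: [3.141, -0.001, 3.017]
force: [-0.4, -0.8, -0.5]
grip_width: 0.753
```

```bash
python3 s.py
python3 - <<'E'
from t import *
go("a",[.4655,.270,.022],1.45,0)
st=get_state();w=read_camera("wrist");c=cam("wrist",st)
for z in(0,1):
    q=box(np.array([.4655,.270,.011]),np.array([.05,.05,.022]),-.121)[[0,2,6,4] if not z else [1,3,7,5]]
    cv2.polylines(w,[np.round(proj(c,q)).astype(int)],1,(0,0,255),1)
cv2.imwrite('pics/w8.png',w)
E
```

```text
16.02 q [ 0.394  0.402  1.757  0.002  0.984 -1.053] p [0.4695 0.2703 0.1226] z [-0.001  0.001 -1.   ] y [0.124 0.992 0.001] f [-0.4 -0.8 -0.5] g 64.3
a turn [-0.001 -0.001  0.004] shift [  -4.    -0.3 -119.6] tcp [0.4655 0.27   0.003 ]
```

View pics/w8.png

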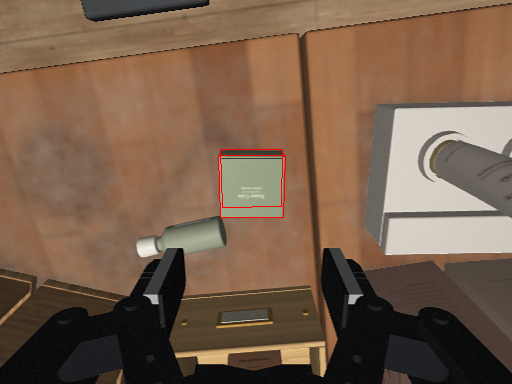

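{"method": "move_arm", "body": {"steps": [[[0,0,0.004],[-4,0,-50],64],[[0,0,0.004],[-4,0,-90],64],[[0,0,0.004],[-4,0,-112],64],[[0,0,0.004],[-4,0,-118],64],[[0,0,0.004],[-4,0,-118],64],[[0,0,0.004],[-4,0,-118],40],[[0,0,0.004],[-4,0,-118],40],[[0,0,0.004],[-4,0,-118],40],[[0,0,0.004],[-4,0,-118],40]], "force": 40}}

```text
time: 17.2
tool_pos: [0.4655, 0.2705, 0.0057]
ee_rot: [3.14, -0.0, 3.024]
force: [-0.7, -0.6, 7.0]
grip_width: 0.57
```

```bash
python3 s.py
python3 - <<'E'
from t import *
go("tray",[.4324,-.0978,.2],.106+np.pi/2,0)
E
```

```text
17.2 q [ 0.397  0.576  1.848  0.003  0.716 -1.058] p [0.4655 0.2705 0.0057] z [ 0.     0.002 -1.   ] y [0.117 0.993 0.002] f [-0.7 -0.6  7. ] g 48.7
tray turn [-0.002 -0.     0.224] shift [ -33.1 -368.3  175.3] tcp [ 0.4324 -0.0978  0.181 ]
```

{"method": "move_arm", "body": {"steps": [[[0,0,0],[0,0,40],40],[[0,0,0],[-5,0,90],40],[[0,0,0],[-15,-20,150],40],[[0,0,0.03],[-33,-60,190],40],[[0,0,0.06],[-33,-120,200],40],[[0,0,0.1],[-33,-180,200],40],[[0,0,0.14],[-33,-240,200],40],[[0,0,0.18],[-33,-300,200],40],[[0,0,0.224],[-33,-355,190],40],[[0,0,0.224],[-33,-368,175],40]]}}

```text
time: 18.45
tool_pos: [0.4322, -0.1015, 0.1801]
ee_rot: [-3.14, 0.0, -3.038]
force: [-0.4, 0.7, -0.7]
grip_width: 0.572
```

{"method": "move_arm", "body": {"steps": [[[0,0,0],[0,0,-40],40],[[0,0,0],[0,0,-80],40],[[0,0,0],[0,0,-80],40]]}}

```text
time: 18.82
tool_pos: [0.429, -0.0972, 0.0977]
ee_rot: [3.138, -0.007, -3.035]
force: [-0.3, 0.3, -0.3]
grip_width: 0.572
```

```bash
python3 s.py
python3 - <<'E'
from t import *
st=get_state();w=read_camera("wrist");c=cam("wrist",st)
go("tray",[.4324,-.0978,.0107+.019],.106+np.pi/2,0)
r=cut_out("low_tray","wrist")
for z in(0,1):
    q=box(np.array([.4324,-.0978,.015]),np.array([.12,.12,.03]),.106)[[0,2,6,4] if not z else [1,3,7,5]]
    cv2.polylines(w,[np.round(proj(c,q)).astype(int)],1,(0,0,255),1)
cv2.imwrite('pics/w9.png',w)
E
```

```text
18.82 q [-3.800e-01  3.220e-01  1.990e+00 -1.000e-03  8.370e-01 -2.056e+00] p [ 0.429  -0.0972  0.0977] z [-0.008  0.002 -1.   ] y [-0.106  0.994  0.003] f [-0.3  0.3 -0.3] g 48.9
tray turn [-0.001 -0.005 -0.   ] shift [  1.9  -0.2 -88.4] tcp [ 0.4324 -0.0978  0.0107]
```

View pics/w9.png

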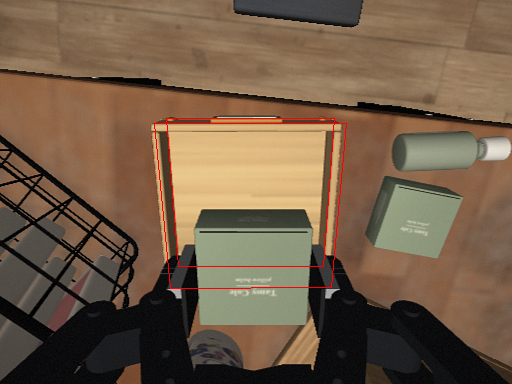

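{"method": "move_arm", "body": {"steps": [[[0,0,0],[2,-2,-45],40],[[0,0,0],[2,-2,-75],40],[[0,0,0],[2,-2,-84],40],[[0,0,0],[2,-2,-86],40],[[0,0,0],[2,-2,-86],40]]}}

```text
time: 19.55
tool_pos: [0.4345, -0.1003, 0.0145]
ee_rot: [-3.141, -0.0, -3.035]
force: [-0.9, 0.1, -0.6]
grip_width: 0.572
```

```bash
python3 s.py
```

```text
19.55 q [-3.820e-01  4.850e-01  2.048e+00 -1.000e-03  6.080e-01 -2.058e+00] p [ 0.4345 -0.1003  0.0145] z [-0.    -0.001 -1.   ] y [-0.107  0.994 -0.001] f [-0.9  0.1 -0.6] g 48.9
```

{"method": "move_arm", "body": {"steps": [[[0,0,0],[-1,1,-1.5],40],[[0,0,0],[-1,1,-3],40],[[0,0,0],[-1,1,-4.5],40],[[0,0,0],[-1,1,-4.5],40]]}}

```text
time: 20.05
tool_pos: [0.4326, -0.099, 0.0106]
ee_rot: [3.142, -0.001, -3.035]
force: [-5.9, 1.4, 28.4]
grip_width: 0.574
```

```bash
python3 s.py
```

```text
20.05 q [-3.800e-01  4.920e-01  2.054e+00 -1.000e-03  5.970e-01 -2.057e+00] p [ 0.4326 -0.099   0.0106] z [-0.001 -0.    -1.   ] y [-0.106  0.994  0.   ] f [-5.9  1.4 28.4] g 49.1
```

{"method": "move_arm", "body": {"steps": [[[0,0,0],[0,0,1],49],[[0,0,0],[0,0,1],54],[[0,0,0],[0,0,1],64],[[0,0,0],[0,0,1],64],[[0,0,0],[0,0,30],64],[[0,0,0],[0,0,80],64],[[0,0,0],[0,20,120],64],[[0,0,-0.1],[0,70,120],64],[[0,0,-0.22],[0,110,120],64],[[0,0,-0.22],[0,110,120],64]]}}

```text
time: 21.3
tool_pos: [0.4317, 0.0131, 0.1287]
ee_rot: [3.141, -0.003, 3.031]
force: [-0.1, -1.1, 0.1]
grip_width: 0.749
```

```bash
python3 s.py
python3 - <<'E'
from t import *
st=get_state();w=read_camera("wrist");c=cam("wrist",st)
cv2.imwrite('pics/w10.png',w)
for r in cut_out("flat_box_a_mid","wrist")[:4]:
    p=np.array(r["position"])*[512,384];q=unproj(c,p,.011)[0];print(r["score"],p.round(),q.round(3),r["region"].sum())
    if q[1]>-.02:
        v,e=fit([(c,r["region"])],(.05,.05,.022),.011,(q[0],q[1],-.1));print(v,e)
        go("b",[v[0],v[1],.023],np.pi/2+v[2],0,st=st)
    else: print(fit([(c,r["region"])],(.05,.05,.022),.016,(q[0],q[1],.1)))
E
```

```text
21.3 q [-1.310e-01  2.580e-01  1.979e+00  1.000e-03  9.080e-01 -1.592e+00] p [0.4317 0.0131 0.1287] z [-0.003  0.001 -1.   ] y [0.11  0.994 0.001] f [-0.1 -1.1  0.1] g 63.9
0.63 [116. 206.] [ 0.437 -0.103  0.011] 4596
(array([ 0.43312267, -0.09921288,  0.10509009]), np.float64(0.024645217923311202))
```

View pics/w10.png

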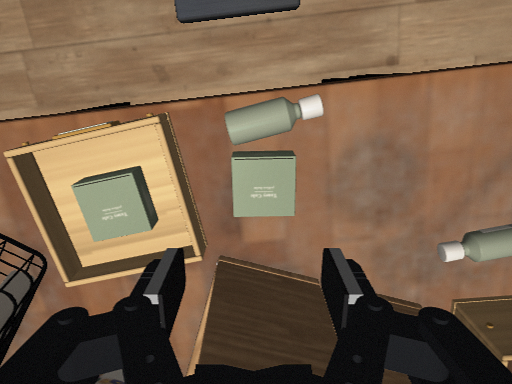

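Box a lies flat in the tray at (115,205). Box b is at (264,185), next to a tube. The network missed it, so I'll fit it by colour.

Run:
```python
from t import *
st=get_state();w=cv2.imread('pics/w10.png');c=cam("wrist",st)
hsv=cv2.cvtColor(w,cv2.COLOR_BGR2HSV);print(hsv[185,245],hsv[125,250],hsv[153,264])
k=cv2.inRange(hsv,(32,15,20),(95,140,255));k=cv2.morphologyEx(k,cv2.MORPH_CLOSE,np.ones((5,5)))
_,l=cv2.connectedComponents(k);m=l==l[185,245];print(m.sum())
v,e=fit([(c,m)],(.05,.05,.022),.011,(.4315,.0243,-.12));print(v,e)
go("b",[v[0],v[1],.0235],np.pi/2+v[2],0,st=st)
for z in(0,1):
    q=box(np.array([v[0],v[1],.011]),np.array([.05,.05,.022]),v[2])[[0,2,6,4] if not z else [1,3,7,5]]
    cv2.polylines(w,[np.round(proj(c,q)).astype(int)],1,(0,0,255),1)
cv2.imwrite('pics/w11.png',cv2.resize(w[90:260,180:360],None,fx=3,fy=3))
```

```text
[ 41  47 170] [ 42  36 183] [38 44 64]
4066
[ 0.43154695  0.01984023 -0.10190032] 0.03383508923131784
b turn [-0.    -0.003  0.009] shift [  -0.8    8.8 -124.1] tcp [0.4315 0.0198 0.0045]
```

View pics/w11.png

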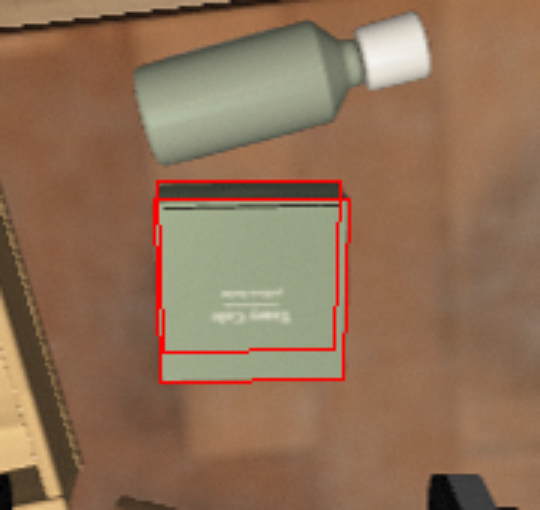

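{"method": "move_arm", "body": {"steps": [[[0,0,0.009],[-1,9,-50],64],[[0,0,0.009],[-1,9,-90],64],[[0,0,0.009],[-1,9,-115],64],[[0,0,0.009],[-1,9,-124],64],[[0,0,0.009],[-1,9,-124],64],[[0,0,0.009],[-1,9,-124],40],[[0,0,0.009],[-1,9,-124],40],[[0,0,0.009],[-1,9,-124],40],[[0,0,0.009],[-1,9,-124],40]], "force": 40}}

```text
time: 22.52
tool_pos: [0.4322, 0.0198, 0.0057]
ee_rot: [3.141, -0.0, 3.038]
force: [-1.3, -2.2, 7.6]
grip_width: 0.578
```

```bash
python3 s.py
python3 - <<'E'
from t import *
go("tray",[.433,-.099,.2],.105+np.pi/2,0)
E
```

```text
22.52 q [-1.140e-01  4.940e-01  2.082e+00  1.000e-03  5.660e-01 -1.582e+00] p [0.4322 0.0198 0.0057] z [-0.  0. -1.] y [0.104 0.995 0.   ] f [-1.3 -2.2  7.6] g 49.3
tray turn [-0.    -0.     0.209] shift [   0.8 -118.8  175.3] tcp [ 0.433 -0.099  0.181]
```

{"method": "move_arm", "body": {"steps": [[[0,0,0],[0,0,40],40],[[0,0,0],[0,0,90],40],[[0,0,0.05],[0,-20,110],40],[[0,0,0.1],[1,-60,110],40],[[0,0,0.209],[1,-100,110],40],[[0,0,0.209],[1,-119,110],40],[[0,0,0.209],[1,-119,100],40],[[0,0,0.209],[1,-119,60],40],[[0,0,0.209],[1,-119,38],40],[[0,0,0.209],[1,-119,32],40]]}}

```text
time: 23.78
tool_pos: [0.4308, -0.0975, 0.0353]
ee_rot: [3.139, -0.006, -3.036]
force: [-0.8, 0.6, -0.8]
grip_width: 0.58
```

{"method": "move_arm", "body": {"steps": [[[0,0,0],[0,0,0],40],[[0,0,0],[0,0,-1.5],40],[[0,0,0],[0,0,-2.5],40],[[0,0,0],[0,0,-2.5],40]]}}

```text
time: 24.28
tool_pos: [0.4327, -0.0991, 0.0346]
ee_rot: [3.141, -0.002, -3.037]
force: [-0.5, 0.4, -0.1]
grip_width: 0.574
```

```bash
python3 s.py
python3 - <<'E'
from t import *
a=read_camera("scene")[215:315,210:310]
cv2.imwrite('pics/s12.png',cv2.resize(a,(500,500),interpolation=2))
E
```

```text
24.27 q [-3.800e-01  4.430e-01  2.039e+00 -1.000e-03  6.620e-01 -2.055e+00] p [ 0.4327 -0.0991  0.0346] z [-0.002  0.    -1.   ] y [-0.104  0.995  0.   ] f [-0.5  0.4 -0.1] g 49.0
```

View pics/s12.png

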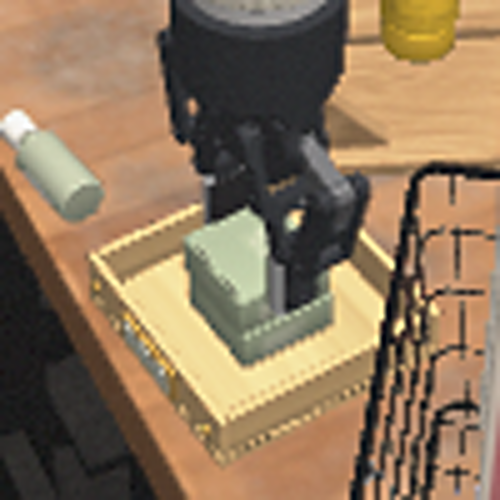

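Box b is aligned just above box a. I'll lower it the last 2 mm.

{"method": "move_arm", "body": {"steps": [[[0,0,0],[0,0,-1],40],[[0,0,0],[0,0,-2],40],[[0,0,0],[0,0,-2.5],40],[[0,0,0],[0,0,-2.5],40]]}}

```text
time: 24.82
tool_pos: [0.4325, -0.099, 0.0327]
ee_rot: [3.141, -0.002, -3.037]
force: [-2.6, 0.0, 15.0]
grip_width: 0.578
```

```bash
python3 s.py
```

```text
24.82 q [-3.800e-01  4.470e-01  2.040e+00 -1.000e-03  6.570e-01 -2.055e+00] p [ 0.4325 -0.099   0.0327] z [-0.002  0.    -1.   ] y [-0.104  0.995  0.   ] f [-2.6  0.  15. ] g 49.4
```

It touches at the expected height. Next I'll release it and back off to the left so the cameras can see.

{"method": "move_arm", "body": {"steps": [[[0,0,0],[0,0,0.5],51],[[0,0,0],[0,0,0.5],55],[[0,0,0],[0,0,0.5],64],[[0,0,0],[0,0,0.5],64],[[0,0,0],[0,0,20],64],[[0,0,0],[0,0,60],64],[[0,0,0],[0,0,110],64],[[0,0,0],[0,40,160],64],[[0,0,0],[0,100,200],64],[[0,0,0],[0,140,200],64]]}}

```text
time: 26.08
tool_pos: [0.4341, 0.0422, 0.2345]
ee_rot: [-3.141, 0.003, -3.038]
force: [1.1, -0.9, 0.3]
grip_width: 0.75
```

```bash
python3 s.py
python3 - <<'E'
from t import *
cv2.imwrite('pics/s13.png',cv2.resize(read_camera("scene")[60:380,130:470],None,fx=1.7,fy=1.7));cv2.imwrite('pics/t13.png',read_camera("top"));cv2.imwrite('pics/w13.png',read_camera("wrist"))
E
```

```text
26.07 q [-0.062  0.114  1.841  0.     1.184 -1.737] p [0.4341 0.0422 0.2345] z [ 0.003  0.    -1.   ] y [-0.103  0.995 -0.   ] f [ 1.1 -0.9  0.3] g 64.0
```

View pics/s13.png

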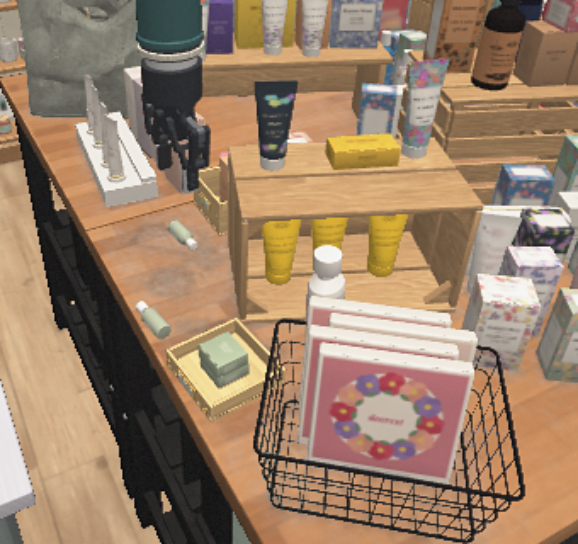

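View pics/w13.png

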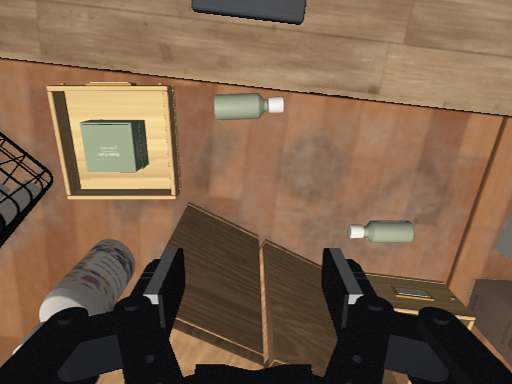

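View pics/t13.png

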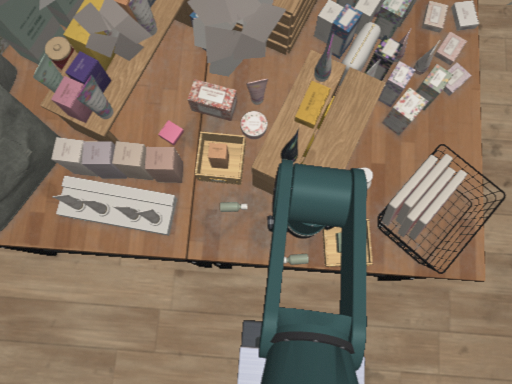

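The stack lies flat in the tray at (113,145) in the wrist view, and the carton stands in the deep bin at (219,154) in the top view. The bottle is still standing, the pink box and tubes haven't moved, and the robot touches nothing, so I'm handing in.

```bash
python3 -c "
from workcell import *
print(hand_in())"
```

```text
the job is handed in; nothing more can be done
None
```

The job is done and handed in at about 26 s, well inside the 72 s limit.

- **Carton:** I stood it upright on the counter and let go. A picture showed it standing on its own. I then took it again from above and set it down standing in the deep bin.
- **Flat boxes:** both green boxes lie flat in the shallow tray, box b on top of box a. I lowered each until it touched before opening the fingers. The highest contact force I read was about 28 N, when setting down box a.
- **Left alone:** in the last pictures the white bottle was still standing, and the pink look-alike and the two tubes were where they started. The gripper was open and clear of everything.

**Checks that disagreed:**
- The network never reported box b. I found it by colour instead, and the fixed cameras and the wrist camera differed by about 4 mm on where it was. I used the wrist value, and the grip width matched the box.
- When I stood the carton up, it touched about 4 mm earlier than I had worked out. It still stood properly once released.

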